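Isolate and open the lift's battery box

ROBOT

A 7-joint arm with a two-finger parallel gripper is mounted at the origin on the work surface. World frame = base frame: x ahead of the robot, y to its left, z up, the work surface at z = 0. Lengths are in m, angles in rad, forces in N, time in s.
With the tool pointing down it reaches from about 0.425 to 0.875 m from the base axis. Payload 4.7 kg.
Tool frame: the origin (TCP) lies between the finger pads; the fingertips stand 22 mm ahead of it and the grasp point (between the pads) lies 3 mm ahead of it; z points along the fingers, y is the direction in which the jaws open and shut (so a half turn about z gives the same grasp; the last joint's range is limited). The gripper opens to 85 mm and grips with 20 to 120 N. Pads are 22 mm wide; open, the fingers measure 114 mm over their backs; the gripper's body (76 mm by 85 mm) begins 54 mm behind the grasp point. The pads swing forward as they close: fully open they stand 13 mm farther back than shut.
Start: joints at [-1.151, 0.321, -0.07, 1.45, 0.023, 1.371, -0.057], TCP at [0.257, 0.597, 0.253] pointing down, gripper open.
Joint ranges: [-2.86, 2.86], [-0.3, 2.09], [-1.38, 1.24], [0.06, 2.45], [-1.56, 4.7], [0.09, 2.05], [-2.69, 2.69]. Speed limits (rad/s): [2.57, 2.57, 3.14, 3.14, 3.14, 3.14, 3.14].

INTERFACE

Orientations are given as a 3x3 rotation matrix whose columns are the frame's x, y, z axes.
In Python, from bench import bot gives the robot as it stands.
- The arm moves only by the shell command python3 -m jog 'ROWS' [FORCE]. ROWS is JSON, a list of rows, each a list of 7 numbers: the shift along the tool's x, y, z in mm, then the turn, a rotation vector about the tool's x, y, z in degrees, then the closure, from 0 (fully open) to 1 (shut). A call has 1 to 12 rows; each row is the pose to reach, as a shift and turn from the pose commanded when the call began, along the tool's axes at that moment; what a row does not reach only later rows make up. A row lasts 1/12 s, in which the tool goes at most 41.7 mm and 7.16 degrees, less where a joint would pass 70% of its speed; a pose out of reach is approached as far as the arm can. A call with a gripper value outside its range is refused whole. The fingers move at their own pace and stop on an object; FORCE is the grip in N (left out, the last holds). Time passes only in rows, so rows that repeat a pose let the fingers close. It gives the time, the measured TCP pose, the force and the opening at its end, in the units of the state.
- bot.get_obs(): the state, without advancing time (a new reading comes with each control period).
- bot.capture(name): name is "scene" or "top" or "wrist"; returns a dict with "img" (420x560x3 uint8, blue, green, red), "fx", "fy", "cx", "cy" (pixels), "D" ([k1, k2, p1, p2, k3] as OpenCV has them; the pictures are not rectified), "R" (3x3) and "t" (3): a world point X has camera coordinates R X + t; the wrist camera has in their place "hand_eye" (4x4, takes a point from camera to tool coordinates, whose origin is the TCP and whose axes are the flange's). Camera axes: x right, y down, z forward; pixel columns grow to the right and rows downward; lengths in m; the calibration is good to about 2 mm. A picture is of the moment at which its call begins: read the wrist's pose just before it. There is no depth.
- bot.job_done(): hands the job in, once; it reports no verdict.
The state is a dict: "t": time; "joints": joint angles; "qvel": joint speeds; "tau": joint torques, N m; "tool_pos": TCP position; "orientation": TCP orientation; "force": force on the tool from outside, world axes, zero at the start; "moment": the same for the moment, N m; "opening": finger opening in m.
Only numpy, scipy, OpenCV 4.12 (cv2) and the standard library are available. Lean on these libraries where they do the work, as an engineer would, in place of code of your own. Each camera call takes 0.05 s, during which the arm holds its last target. There are 200 camera calls.

TASK

Make the battery box ready for service: first switch the yellow isolator off by lifting the red locking collar of its toggle, flipping the toggle right over from the green dot to the red dot and letting the collar drop home. Then lift the red-gripped lever of the draw latch on the battery box past centre until its hook springs free of the catch, and only after that swing the blue lid up until it stands upright. Leave everything else on the bench where it is.

Things in the scene. Friction and masses are not known exactly. Their poses are not given: they have to be found in the camera images.
- case: battery box, bolted to the bench: grey steel box 150 mm deep (its x) by 200 mm wide (its y) and 140 mm high, with a blue lid on top up to 170 mm. Origin at the centre of its underside; its -x axis points out of the latch face, its y axis runs along that face, parallel to the latch pin and the lid hinge
- latch_pivot (a point): axis of the latch lever's pin (along the box's y), 125 mm above the bench and 16 mm out from the latch face
- latch_grip (a point): centre of the red grip bar at the free end of the latch lever: a round bar 14 mm thick and 54 mm long, lying along the box's y, 85 mm from the pin. Closed, the lever (18 mm wide, 5 mm thick) hangs slanting outward, 0.6 rad off straight down, the bar 55 mm above the bench and 64 mm out from the latch face. Pinched by its two ends from above, it turns between the fingers
- latch (a joint): angle of the latch lever in rad: 0 closed, growing as the grip bar goes outward and up; stops at 1.85. The wire hook holds it shut: it takes about 3 N at the bar to pass centre (at about 0.3), then moves easily. At about 1.3 the hook springs outward off the catch and leans against the lever. The lever stays where it is left by friction
- hook_bar (a point): centre of the wire hook's top bar (6 mm thick, 40 mm long along the box's y), which sits behind the lip of the catch on the lid when latched
- keeper (a point): the seat of the catch on the lid's front, where the hook's bar sits when latched (moves with the lid)
- lid_hinge (a point): the lid's hinge axis (along the box's y), on the box's rear top edge, 140 mm above the bench
- lid_handle (a point): centre of the black round handle bar on the lid: 14 mm thick, 54 mm long along the box's y, its axis 32 mm above the lid's top (202 mm above the bench when shut), 115 mm in front of the hinge axis and 62 mm above it. Pinched by its two ends from above, it turns between the fingers; the lid's front edge is 35 mm in front of the bar
- lid (a joint): angle of the lid in rad: 0 shut, 1.57 upright, stops at 1.65. It swings up and away from the latch side. Stiff hinge: it takes about 6 N at the handle and stays where it is left. It cannot open while the hook is on the catch
- panel: isolator switch: yellow box 120 mm (its x) by 90 mm (its y) by 50 mm high, bolted to the bench. Origin at the centre of its underside. The toggle swings along its x axis, from the green dot (-x end, on) to the red dot (+x end, off). Two steel fins on its top beside the toggle, 34 mm high, 6 mm thick along x, 28 mm over their outsides, form the gate
- toggle_pivot (a point): the toggle's pivot axis (along the panel's y), at the centre of the panel's top, 50 mm above the bench
- collar_grip (a point): centre of the red locking collar on the toggle's stem: a cylinder of 34 mm diameter and 36 mm height, coaxial with the stem, its centre 63 mm from the pivot when down. The stem ends 112 mm from the pivot in a 16 mm wide cap
- toggle (a joint): angle of the toggle in rad: 0 leaning 0.5 rad towards the green dot (on), 1.0 leaning 0.5 rad towards the red dot (off). With the collar down, its two teeth meet the fins at about 0.25 and it goes no further. Stays where it is left
- collar (a joint): how far the collar is pulled up along the stem in m: 0 down, stop at 0.014. A spring pulls it down (6 N when down, 10 N when up). It must be up at least 0.009 to pass over the fins, and drops home by itself when let go past them
- wrench: bystander: steel wrench, 180 mm long, lying beside the battery box; origin under its middle
- screwdriver: bystander: red-handled screwdriver, 200 mm long, lying beyond the isolator; origin under its middle
- hammer: bystander: wooden-handled hammer, 260 mm long, lying behind the battery box; origin under its middle
- mug: bystander: blue mug, 80 mm wide, 90 mm high, beside the isolator; origin under its middle
- jar: bystander: amber glass jar, 70 mm wide, 85 mm high; origin under its middle
- spray: bystander: red spray can, 62 mm wide, 160 mm high; origin under its middle

How it is judged:
On the way, in this order (a step that is already met when the one before it is completed fails the run):
1. the isolator is off: toggle right over to the red dot, its collar dropped home (value of joint toggle above 0.85 rad and value of joint collar below 0.003 m), for 0.2 s.
2. with the lid still shut, the latch lever is past centre and its hook is free of the catch (value of joint latch above 1.2 rad and distance between hook_bar and keeper above 0.018 m and value of joint lid below 0.1 rad), for 0.2 s.
At the end, for the whole second after the job is handed in: toggle at least 0.85 rad over to the red dot with its collar within 3 mm of home, the hook at least 30 mm from the catch, the lid open at least 1.25 rad (about upright), all at rest (all of step 1 and distance between hook_bar and keeper above 0.03 m and value of joint lid above 1.25 rad and velocity of joint lid between -0.05 and 0.05 rad/s and velocity of joint latch between -0.1 and 0.1 rad/s); the robot touches nothing.
It fails at once if the latch lever lifted past centre while the isolator is still on (value of joint latch above 0.6 rad and value of joint toggle below 0.6 rad).
It fails at once if a bystander pushed more than 30 mm or knocked over (distance of any of wrench, screwdriver, hammer, mug, jar, spray from where it was at the start of the episode above 0.03 m or angle between any of mug, jar, spray's own z axis and vertical above 0.5 rad).
It also fails if it takes over 67 s, if anything falls off the work surface, if the arm or the gripper's body presses on something with over 40 N, if the wrist force passes 120 N, or if a joint passes its speed limit or range.

## Working session

There is one attempt and no reset: what is moved stays moved. The work goes in short steps, Python scripts to look and compute and a shell command to move; the robot and the scene stay as the last step left them, time stands still between calls to the robot, and variables do not carry over. Pictures are saved under pics/ and viewed, about 8 in all and at most 12, crops included, and the job is handed in when it is done.

```bash
ls; mkdir -p pics
python3 - <<'E'
from bench import bot
import cv2,numpy as np
np.set_printoptions(precision=3,suppress=True)
for n in("scene","top"):
    c=bot.capture(n); cv2.imwrite(f"pics/{n}0.png",c["img"])
    print(n,c["fx"],c["cx"],c["cy"],c["D"],np.array(c["R"]),c["t"], -np.array(c["R"]).T@c["t"])
o=bot.get_obs();print(o)
E
```

```text
pics
scene 441.07083642602845 284.2462405130896 219.25255935419722 [-0.139  0.     0.     0.     0.   ] [[-0.81   0.586  0.01 ]
 [ 0.305  0.435 -0.847]
 [-0.501 -0.684 -0.531]] [ 0.482 -0.048  1.5  ] [1.157 0.763 0.751]
top 463.32889832870256 280.85629607117085 205.87694976908435 [-0.073  0.     0.     0.     0.   ] [[ 0.025 -0.999  0.029]
 [-0.99  -0.029 -0.135]
 [ 0.136 -0.025 -0.99 ]] [-0.051  0.612  1.307] [ 0.429 -0.001  1.379]
{'t': 0.1, 'joints': array([-1.151,  0.322, -0.07 ,  1.452,  0.023,  1.371, -0.057]), 'qvel': array([ 0.001, -0.003,  0.   , -0.005, -0.002,  0.001, -0.   ]), 'tau': array([ -0.001, -49.488,  -0.384, -31.521,   0.013,   0.007,   0.   ]), 'tool_pos': array([0.256, 0.597, 0.252]), 'orientation': array([[-0.919,  0.395, -0.001],
       [ 0.395,  0.919, -0.002],
       [-0.   , -0.002, -1.   ]]), 'force': array([-0.199, -0.237, -0.512]), 'moment': array([-0.006, -0.047, -0.005]), 'opening': 0.08549656829982616}
```

View pics/scene0.png

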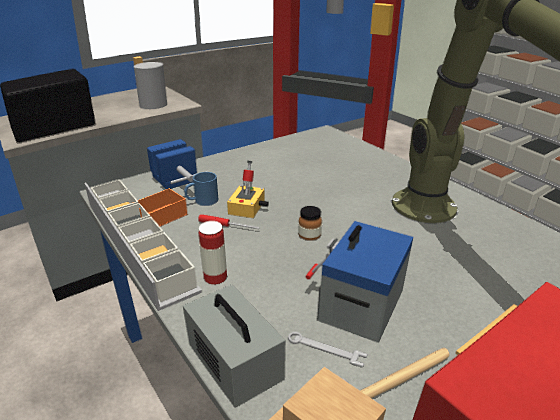

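View pics/top0.png

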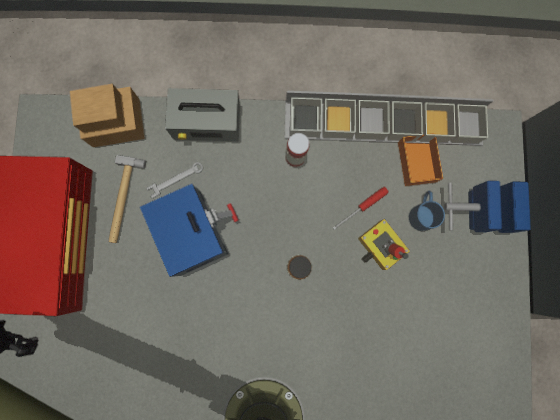

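```bash
cat > h.py <<'E'
from bench import bot
import cv2,numpy as np
np.set_printoptions(precision=4,suppress=True)
def cam(n):
    o=bot.get_obs(); c=bot.capture(n)
    K=np.array([[c["fx"],0,c["cx"]],[0,c["fy"],c["cy"]],[0,0,1]])
    if n=="wrist":
        H=np.array(c["hand_eye"]); Ro=o["orientation"]
        Rw=Ro@H[:3,:3]; C=o["tool_pos"]+Ro@H[:3,3]
        R=Rw.T; t=-R@C
    else: R=np.array(c["R"]);t=np.array(c["t"])
    return dict(img=c["img"],K=K,D=np.array(c["D"],float),R=R,t=t)
def ray(c,uv):
    p=cv2.undistortPoints(np.array(uv,float).reshape(-1,1,2),c["K"],c["D"])[:,0]
    d=np.c_[p,np.ones(len(p))]@c["R"]
    return -c["R"].T@c["t"], d/np.linalg.norm(d,axis=1)[:,None]
def onz(c,uv,z):
    C,d=ray(c,uv); return C+d*((z-C[2])/d[:,2])[:,None]
def tri(c1,u1,c2,u2):
    C1,d1=ray(c1,[u1]);C2,d2=ray(c2,[u2]);d1=d1[0];d2=d2[0]
    s=np.linalg.lstsq(np.c_[d1,-d2],C2-C1,rcond=None)[0]
    a=C1+s[0]*d1;b=C2+s[1]*d2
    return (a+b)/2,np.linalg.norm(a-b)
def proj(c,X):
    return cv2.projectPoints(np.array(X,float).reshape(-1,1,3),cv2.Rodrigues(c["R"])[0],c["t"],c["K"],c["D"])[0][:,0]
def hsv(c,lo,hi,box=None):
    m=cv2.inRange(cv2.cvtColor(c["img"],cv2.COLOR_BGR2HSV),np.array(lo),np.array(hi))
    if box:
        k=np.zeros_like(m);x0,y0,x1,y1=box;k[y0:y1,x0:x1]=255;m&=k
    return m
def red(c,box=None): return hsv(c,(0,130,70),(7,255,255),box)|hsv(c,(173,130,70),(180,255,255),box)
def blobs(m,a=15):
    n,l,s,ce=cv2.connectedComponentsWithStats(m)
    return [(s[i].tolist(),ce[i]) for i in range(1,n) if s[i,4]>=a]
E
python3 - <<'E'
from h import *
c=cam("top");s=cam("scene")
m=hsv(c,(100,120,60),(125,255,255),(130,170,235,285))
cn=max(cv2.findContours(m,0,1)[0],key=cv2.contourArea)
r=cv2.minAreaRect(cn);P=onz(c,cv2.boxPoints(r),.17)
print("lid",P,np.linalg.norm(P-np.roll(P,1,0),axis=1),P.mean(0))
print("grip top",blobs(red(c,(222,195,245,235))))
print("grip scene",blobs(red(s,(300,245,325,290))))
for n,cc,b in(("top",c,(350,210,420,280)),("scene",s,(220,150,280,225))):
    print(n,"red",blobs(red(cc,b),4),"green",blobs(hsv(cc,(45,100,50),(85,255,255),b),3))
    m=hsv(cc,(20,130,80),(33,255,255),b);h=cv2.convexHull(np.vstack(cv2.findContours(m,0,1)[0]));print(cv2.approxPolyDP(h,2,True)[:,0].tolist())
a=cv2.resize(c["img"][205:285,340:430],None,fx=6,fy=6,interpolation=2);b=cv2.resize(s["img"][150:225,215:285],None,fx=6,fy=6,interpolation=2)
A=np.zeros((480,960,3),np.uint8);A[:480,:540]=a;A[:450,540:960]=b
cv2.imwrite("pics/crop1.png",cv2.resize(A,(800,400)))
print("jar/spray/mug",onz(c,[(300,267)],.085),onz(c,[(297,143)],.16),onz(c,[(428,214)],.09),onz(s,[(205,178)],.09))
E
```

```text
lid [[0.5814 0.3424 0.17  ]
 [0.6485 0.2054 0.17  ]
 [0.4684 0.1165 0.17  ]
 [0.4036 0.2513 0.17  ]] [0.1997 0.1525 0.2009 0.1496] [0.5255 0.2289 0.17  ]
grip top [([227, 204, 11, 18, 65], array([232.4   , 212.1692]))]
grip scene [([306, 264, 12, 15, 58], array([310.5  , 271.931]))]
top red [([373, 230, 5, 4, 16], array([375.25 , 231.375])), ([389, 244, 16, 14, 137], array([395.635 , 250.2847]))] green [([393, 257, 3, 3, 5], array([394.2, 257.8]))]
[[408, 251], [384, 269], [360, 237], [384, 219]]
scene red [([243, 170, 10, 12, 103], array([247.5437, 175.2039])), ([239, 200, 4, 2, 8], array([240.5, 200.5])), ([220, 218, 9, 7, 53], array([223.8679, 221.0755]))] green [([250, 187, 3, 2, 4], array([251.  , 187.75]))]
[[263, 189], [263, 200], [253, 217], [228, 213], [227, 201], [239, 186]]
jar/spray/mug [[ 0.4373 -0.0911  0.085 ]] [[ 0.7701 -0.0712  0.16  ]] [[ 0.595  -0.4534  0.09  ]] [[ 0.5965 -0.4497  0.09  ]]
```

View pics/crop1.png

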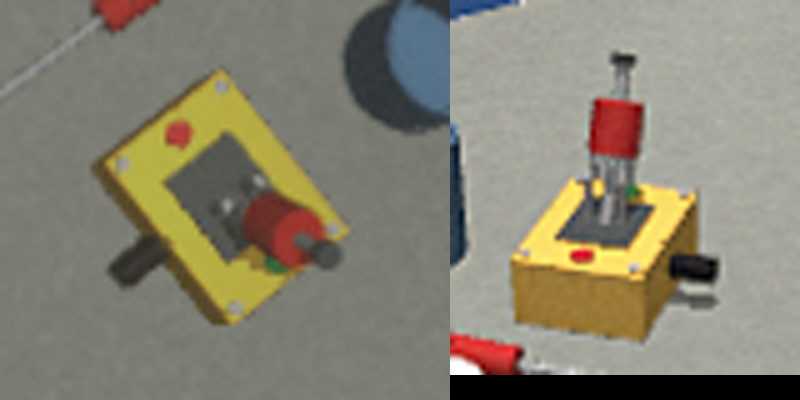

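Run:
```python
from h import *
c=cam("top");s=cam("scene")
q=np.array([(122,163),(222,87),(333,229),(235,308)])/5+[340,205]-.4
P=onz(c,q,.05);print("screws",P,P.mean(0),np.linalg.norm(P-np.roll(P,1,0),axis=1))
d=onz(c,[(375.25,231.4),(394.2,257.8)],.05);print("dots",d)
x=(P[0]+P[1]-P[2]-P[3]);x/=np.linalg.norm(x);print("x",x,(d[0]-d[1])/np.linalg.norm(d[0]-d[1]))
print("collar",tri(c,(395.6,250.3),s,(247.5,175.2)))
ctr=P.mean(0);print("pred",ctr+.063*(-x*np.sin(.5)+np.array([0,0,np.cos(.5)])))
print("grip",tri(c,(232.4,212.2),s,(310.5,271.9)))
print("stemtop",tri(c,(340+328/5,205+252/5),s,(215+(623-450)/5,150+58/5)))
o=bot.get_obs();print("move",o["orientation"].T@(np.array([.5,.05,.33])-o["tool_pos"])*1000)
```

```text
screws [[ 0.5273 -0.2772  0.05  ]
 [ 0.5731 -0.336   0.05  ]
 [ 0.4921 -0.401   0.05  ]
 [ 0.4454 -0.3432  0.05  ]] [ 0.5095 -0.3394  0.05  ] [0.1052 0.0745 0.1039 0.0743]
dots [[ 0.545  -0.3102  0.05  ]
 [ 0.47   -0.3656  0.05  ]]
x [0.7794 0.6266 0.    ] [0.8045 0.5939 0.    ]
collar (array([ 0.4889, -0.3535,  0.1085]), np.float64(0.000160261089205757))
pred [ 0.4859 -0.3583  0.1053]
grip (array([0.5893, 0.1043, 0.0532]), np.float64(0.0007507969579146484))
stemtop (array([ 0.4724, -0.3685,  0.1477]), np.float64(0.004240304475776451))
move [-439.6181 -406.6019  -76.7647]
```

```bash
cat >> h.py <<'E'
from scipy.spatial.transform import Rotation as Rn
def row(p,R,p0=None,R0=None):
    o=bot.get_obs();p0=o["tool_pos"] if p0 is None else p0;R0=o["orientation"] if R0 is None else R0
    return np.r_[R0.T@(np.array(p)-p0)*1000,np.degrees(Rn.from_matrix(R0.T@R).as_rotvec())].round(1)
XP=np.array([.79,.613,0]);XP/=np.linalg.norm(XP);PV=np.array([.5105,-.339,.05]);UP=np.array([0,0,1.])
def stem(a): # a: lean toward red
    return XP*np.sin(a)+UP*np.cos(a)
def Rt(a):
    z=-stem(a);y=np.cross(UP,XP)*-1;return np.c_[np.cross(y,z),y,z]
E
R1='[-440,-406,-77,0,0,60,0]'
python3 -m jog '[[-440,-406,-77,0,0,80,0],[-440,-406,-77,0,0,80,0],[-440,-406,-77,0,0,80,0],[-440,-406,-77,0,0,80,0],[-440,-406,-77,0,0,80,0],[-440,-406,-77,0,0,80,0],[-440,-406,-77,0,0,80,0],[-440,-406,-77,0,0,80,0],[-440,-406,-77,0,0,80,0],[-440,-406,-77,0,0,80,0],[-440,-406,-77,0,0,80,0],[-440,-406,-77,0,0,80,0]]'
python3 - <<'E'
from h import *
print("hover", row(PV+.22*stem(-.3)+[0,0,.05],Rt(-.3)))
E
```

```text
t: 1.3
tool_pos: [0.4591, 0.1423, 0.3177]
orientation: [[0.234, 0.972, 0.001], [0.972, -0.234, 0.001], [0.001, 0.001, -1.0]]
force: [1.4, 0.2, 0.4]
opening: 0.0855
hover [-506.6  122.2    7.1   -5.8   16.5   38.3]
```

```bash
python3 -m jog '[[-507,122,7,-6,17,38,0],[-507,122,7,-6,17,38,0],[-507,122,7,-6,17,38,0],[-507,122,7,-6,17,38,0],[-507,122,7,-6,17,38,0],[-507,122,7,-6,17,38,0],[-507,122,7,-6,17,38,0],[-507,122,7,-6,17,38,0],[-507,122,7,-6,17,38,0],[-507,122,7,-6,17,38,0],[-507,122,7,-6,17,38,0],[-507,122,7,-6,17,38,0]]'
python3 - <<'E'
from h import *
print("hover", row(PV+.2*stem(-.5),Rt(-.5)),bot.get_obs()["joints"])
c=cam("wrist");cv2.imwrite("pics/w1.png",c["img"])
m=red(c);print(blobs(m,60))
E
```

```text
t: 2.3
tool_pos: [0.4612, -0.3572, 0.3117]
orientation: [[0.744, 0.623, 0.242], [0.594, -0.782, 0.188], [0.306, 0.004, -0.952]]
force: [0.4, 0.5, 0.1]
opening: 0.0851
hover [-70.2  14.9  68.   -0.1  10.8   0.8] [-0.1423  0.1933  1.07    1.6296 -0.4851  1.4381  0.0926]
[([295, 95, 81, 21, 1549], array([334.9083, 104.8838])), ([278, 157, 13, 13, 118], array([284.0508, 163.    ])), ([271, 208, 33, 46, 1065], array([286.6347, 228.1455]))]
```

View pics/w1.png

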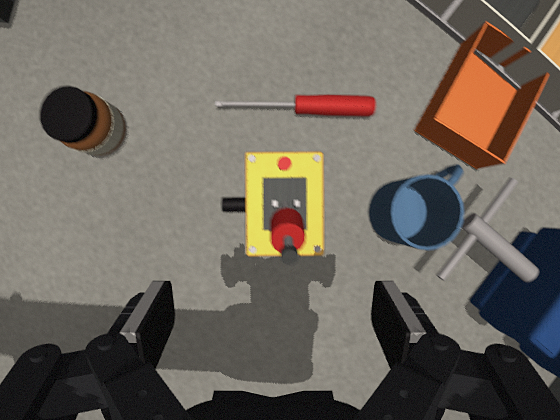

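Run:
```python
from h import *
c=cam("wrist")
m=hsv(c,(20,120,80),(33,255,255),(230,140,345,270))
h=cv2.convexHull(np.vstack(cv2.findContours(m,0,1)[0]));r=cv2.minAreaRect(h);b=cv2.boxPoints(r)
print(b);P=onz(c,b,.05);print(P,P.mean(0),np.linalg.norm(P-np.roll(P,1,0),axis=1))
# screws by bright low-sat pixels near corners
q=[(252,159),(318,159),(318,249),(252,249)]
g=cv2.cvtColor(c["img"],cv2.COLOR_BGR2HSV);Q=[]
for u,v in q:
    y,x=np.mgrid[v-7:v+8,u-7:u+8];w=(g[y,x,1]<90)&(g[y,x,2]>90);Q.append((x[w].mean(),y[w].mean()) if w.any() else (u,v))
print(Q);S=onz(c,Q,.05);print(S,S.mean(0),np.linalg.norm(S-np.roll(S,1,0),axis=1));x=S[0]+S[1]-S[2]-S[3];print(x/np.linalg.norm(x))
print(onz(c,[(284.05,163)],.05), "proj collar c",proj(c,[PV+.063*stem(-.5),PV+.112*stem(-.5)]))
```

```text
[[237.6548 140.1789]
 [314.7835 139.0611]
 [316.2917 243.1262]
 [239.1629 244.244 ]]
[[ 0.5248 -0.2668  0.05  ]
 [ 0.5791 -0.3344  0.05  ]
 [ 0.4878 -0.408   0.05  ]
 [ 0.4333 -0.3399  0.05  ]] [ 0.5062 -0.3373  0.05  ] [0.1171 0.0867 0.1173 0.0872]
[(np.float64(258.0), np.float64(166.0)), (np.float64(321.0), np.float64(159.0)), (np.float64(321.10227272727275), np.float64(248.67045454545453)), (np.float64(251.96703296703296), np.float64(248.21978021978023))]
[[ 0.5159 -0.3027  0.05  ]
 [ 0.5657 -0.3537  0.05  ]
 [ 0.4862 -0.4162  0.05  ]
 [ 0.4386 -0.3541  0.05  ]] [ 0.5016 -0.3567  0.05  ] [0.0929 0.0713 0.1012 0.0782]
[0.8091 0.5877 0.    ]
[[ 0.5365 -0.3237  0.05  ]] proj collar c [[281.9914 218.9999]
 [283.445  249.1201]]
```

```bash
sed -i 's/XP=np.array(\[.79,.613,0\])/XP=np.array([.78,.626,0])/;s/PV=np.array(\[.5105,-.339,.05\])/PV=np.array([.508,-.338,.05])/' h.py
python3 - <<'E'
from h import *
print("hover", row(PV+.17*stem(-.5),Rt(-.5)))
E
```

```text
hover [-57.9  12.1  94.1   0.3  11.7  -0.8]
```

```bash
python3 -m jog '[[-58,12,94,0.3,11.7,-0.8,0],[-58,12,94,0.3,11.7,-0.8,0],[-58,12,94,0.3,11.7,-0.8,0],[-58,12,94,0.3,11.7,-0.8,0],[-58,12,94,0.3,11.7,-0.8,0],[-58,12,94,0.3,11.7,-0.8,0],[-58,12,94,0.3,11.7,-0.8,0]]'
python3 - <<'E'
from h import *
print(row(PV+.17*stem(-.5),Rt(-.5)),bot.get_obs()["joints"])
c=cam("wrist");cv2.imwrite("pics/w2.png",c["img"])
print(blobs(red(c),60),proj(c,[PV+.045*stem(-.5),PV+.063*stem(-.5),PV+.081*stem(-.5),PV+.112*stem(-.5),PV]))
g=np.array([0,0,.003]);print("grasp px",proj(c,[bot.get_obs()["tool_pos"]+bot.get_obs()["orientation"]@g]))
E
```

```text
t: 2.98
tool_pos: [0.4499, -0.3814, 0.2062]
orientation: [[0.67, 0.635, 0.384], [0.555, -0.772, 0.308], [0.492, 0.007, -0.87]]
force: [0.2, 0.1, -0.0]
opening: 0.0853
[-11.3   2.4   1.7  -0.   -0.9   0.8] [ 0.1202  0.358   0.996   1.7686 -0.8184  1.3888  0.4695]
[([290, 91, 96, 27, 2204], array([337.8789, 103.4265])), ([266, 153, 18, 17, 237], array([274.6076, 160.9367])), ([250, 205, 51, 56, 1812], array([274.8383, 229.7721]))] [[275.899  228.295 ]
 [276.1137 237.1371]
 [276.3596 247.2805]
 [276.8782 268.737 ]
 [275.4655 210.4792]]
grasp px [[272.4498 306.7118]]
```

View pics/w2.png

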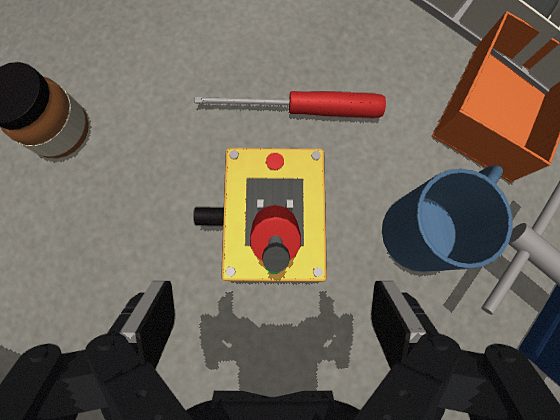

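```bash
python3 -m jog '[[0,0,0,0,0,0,0],[0,0,0,0,0,0,0]]'
python3 - <<'E'
from h import *
print(row(PV+.17*stem(-.5),Rt(-.5)),bot.get_obs()["joints"])
c=cam("wrist")
print(blobs(red(c),60))
m=hsv(c,(20,120,80),(33,255,255),(200,120,345,300))
b=cv2.boxPoints(cv2.minAreaRect(cv2.convexHull(np.vstack(cv2.findContours(m,0,1)[0]))));P=onz(c,b,.05);print(P,P.mean(0))
r=blobs(red(c),60);print("reddot",onz(c,[r[1][1]],.05), (onz(c,[r[1][1]],.05)-PV)@XP)
k=hsv(c,(0,0,30),(180,90,110),(250,235,300,285));print([x for x in blobs(k,200)])
print(proj(c,[PV+.063*stem(-.5),PV+.081*stem(-.5),PV+.112*stem(-.5),PV]))
E
```

```text
t: 3.2
tool_pos: [0.4489, -0.3813, 0.2048]
orientation: [[0.671, 0.635, 0.383], [0.554, -0.773, 0.309], [0.492, 0.005, -0.871]]
force: [-0.4, -0.3, 0.0]
opening: 0.0853
[-10.    3.1   0.8  -0.1  -0.8   0.7] [ 0.121   0.3593  0.9963  1.7706 -0.8185  1.3884  0.4704]
[([290, 90, 97, 26, 2206], array([338.7335, 101.8114])), ([267, 152, 18, 17, 235], array([275.3787, 159.4553])), ([251, 204, 51, 56, 1812], array([275.9189, 228.3526]))]
[[ 0.433  -0.341   0.05  ]
 [ 0.5238 -0.2648  0.05  ]
 [ 0.5815 -0.3372  0.05  ]
 [ 0.4866 -0.4084  0.05  ]] [ 0.5062 -0.3378  0.05  ]
reddot [[ 0.5427 -0.3084  0.05  ]] [0.0456]
[([264, 235, 27, 36, 700], array([276.7314, 253.5314]))]
[[277.3082 235.6958]
 [277.6122 245.8074]
 [278.2541 267.2228]
 [276.5075 209.1592]]
```

Run:
```python
from h import *
c=cam("wrist")
cv2.imwrite("pics/w3.png",cv2.resize(c["img"][140:300,200:350],None,fx=4,fy=3.75,interpolation=2))
for a in(-.5,-.45,-.4,-.35): print(a,proj(c,[PV+.112*stem(a),PV+.081*stem(a),PV+.063*stem(a)]).round(1).tolist(), row(PV+.17*stem(a),Rt(a)))
```

```text
-0.5 [[278.6, 266.8], [277.9, 245.4], [277.6, 235.3]] [-9.2  3.3  0.4 -0.1 -0.8  0.6]
-0.45 [[278.7, 257.8], [278.0, 239.6], [277.6, 231.1]] [-0.8  3.4  0.7 -0.1 -3.7  0.6]
-0.4 [[278.9, 248.4], [278.1, 233.7], [277.7, 226.8]] [ 7.7  3.5  1.5 -0.1 -6.5  0.6]
-0.35 [[279.0, 238.7], [278.2, 227.6], [277.8, 222.3]] [16.1  3.6  2.7 -0.1 -9.4  0.6]
```

View pics/w3.png

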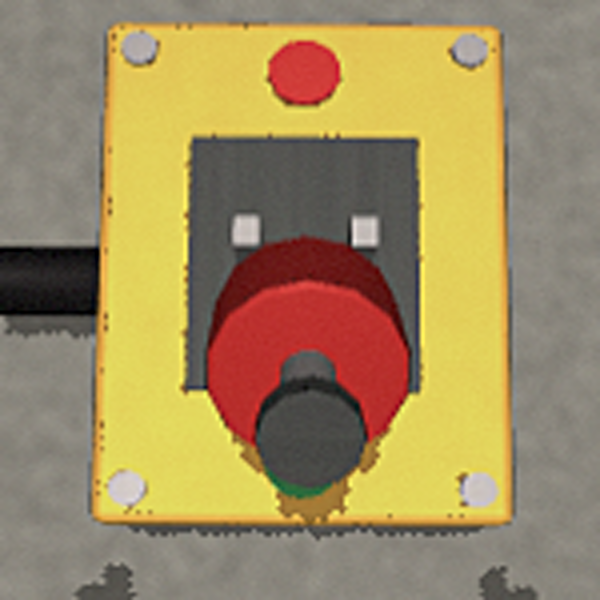

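Run:
```python
from h import *
c=cam("wrist")
P=onz(c,[(261.5,201.9),(291,201.9)],.084);print(P,P.mean(0)-PV)
a=-.45
for s in(.17,.066): print(row(PV+s*stem(a),Rt(a)))
```

```text
[[ 0.4987 -0.3295  0.084 ]
 [ 0.5132 -0.3472  0.084 ]] [-0.002  -0.0003  0.034 ]
[-0.5  3.5  0.6 -0.1 -3.6  0.6]
[ -7.1   3.7 104.3  -0.1  -3.6   0.6]
```

```bash
sed -i 's/\[.508,-.338,.05\]/[.5065,-.338,.05]/' h.py
python3 - <<'E'
from h import *
a=-.44
for s in(.17,.069): print(row(PV+s*stem(a),Rt(a)))
E
```

```text
[ 0.2  2.6  0.1 -0.1 -4.2  0.6]
[ -7.2   2.7 100.8  -0.1  -4.2   0.6]
```

```bash
python3 -m jog '[[0,2.6,0,0,-4.2,0.6,0],[-3,2.7,30,0,-4.2,0.6,0],[-4.5,2.7,55,0,-4.2,0.6,0],[-6,2.7,80,0,-4.2,0.6,0],[-7,2.7,95,0,-4.2,0.6,0],[-7.2,2.7,101,0,-4.2,0.6,0],[-7.2,2.7,101,0,-4.2,0.6,0],[-7.2,2.7,101,0,-4.2,0.6,0]]'
python3 - <<'E'
from h import *
print(row(PV+.069*stem(-.44),Rt(-.44)))
E
```

```text
t: 4.02
tool_pos: [0.4831, -0.3574, 0.1124]
orientation: [[0.707, 0.625, 0.331], [0.565, -0.78, 0.267], [0.426, -0.002, -0.905]]
force: [-0.2, -0.1, 0.0]
opening: 0.0853
[ 1.  -0.5  0.4 -0.1  0.  -0.1]
```

Well placed. Close on the collar.

```bash
python3 -m jog '[[0,0,0,0,0,0,0.9],[0,0,0,0,0,0,0.9],[0,0,0,0,0,0,0.9],[0,0,0,0,0,0,0.9],[0,0,0,0,0,0,0.9],[0,0,0,0,0,0,0.9],[0,0,0,0,0,0,0.9],[0,0,0,0,0,0,0.9],[0,0,0,0,0,0,0.9],[0,0,0,0,0,0,0.9]]' 70
python3 -m jog '[[0,0,-3,0,0,0,0.9],[0,0,-6,0,0,0,0.9],[0,0,-9,0,0,0,0.9],[0,0,-12,0,0,0,0.9],[0,0,-12,0,0,0,0.9],[0,0,-12,0,0,0,0.9]]'
python3 - <<'E'
from h import *
p0=bot.get_obs()["tool_pos"];R0=bot.get_obs()["orientation"]
s=np.linalg.norm(p0-PV);a0=np.arctan2((p0-PV)@XP,p0[2]-.05);print(s,a0,-np.arcsin(R0[:,2]@XP))
for k in range(1,13):
    a=-.44+k*.98/12;print(row(PV+.081*stem(a),Rt(a),PV+.081*stem(-.44),Rt(-.44)))
E
```

```text
t: 4.85
tool_pos: [0.4831, -0.3571, 0.1125]
orientation: [[0.706, 0.626, 0.332], [0.565, -0.78, 0.268], [0.426, -0.002, -0.905]]
force: [-1.4, -0.2, 5.7]
opening: 0.0326
t: 5.35
tool_pos: [0.4797, -0.3596, 0.1218]
orientation: [[0.706, 0.626, 0.33], [0.566, -0.78, 0.267], [0.425, -0.002, -0.905]]
force: [5.2, -1.1, -8.2]
opening: 0.0326
0.07964915322107344 -0.44713875341329284 -0.4390125540831224
[ 6.6 -0.   0.3  0.  -4.7 -0. ]
[13.2 -0.   1.1  0.  -9.4 -0. ]
[ 19.6  -0.    2.4   0.  -14.    0. ]
[ 26.    0.    4.3   0.  -18.7  -0. ]
[ 32.2  -0.    6.7   0.  -23.4   0. ]
[ 38.1   0.    9.5   0.  -28.1  -0. ]
[ 43.8  -0.   12.9   0.  -32.8  -0. ]
[ 49.2  -0.   16.7   0.  -37.4   0. ]
[ 54.3   0.   20.9   0.  -42.1  -0. ]
[ 59.   -0.   25.5   0.  -46.8  -0. ]
[ 63.4  -0.   30.5   0.  -51.5  -0. ]
[ 67.3   0.   35.9   0.  -56.1  -0. ]
```

```bash
python3 -m jog '[[0,0,-2,0,0,0,0.9],[7,0,-1.7,0,-4.7,0,0.9],[13.5,0,-0.9,0,-9.4,0,0.9],[20.1,0,0.5,0,-14,0,0.9],[26.6,0,2.4,0,-18.7,0,0.9],[33,0,4.9,0,-23.4,0,0.9],[39,0,7.7,0,-28.1,0,0.9],[45,0,11.2,0,-32.8,0,0.9],[50.4,0,15.1,0,-37.4,0,0.9],[55.6,0,19.4,0,-42.1,0,0.9],[60.5,0,24.1,0,-46.8,0,0.9],[65,0,29.2,0,-51.5,0,0.9]]'
python3 - <<'E'
from h import *
o=bot.get_obs();p0=o["tool_pos"];R0=o["orientation"]
print(np.linalg.norm(p0-PV),np.arctan2((p0-PV)@XP,p0[2]-.05),-np.arcsin(R0[:,2]@XP),o["joints"])
for a in(.46,.5,.54): print(a,row(PV+.083*stem(a),Rt(a)))
E
```

```text
t: 6.35
tool_pos: [0.5321, -0.3173, 0.1239]
orientation: [[0.698, 0.623, -0.354], [0.556, -0.783, -0.28], [-0.451, -0.002, -0.892]]
force: [-4.0, -6.9, -7.3]
opening: 0.0326
0.08087384633371546 0.41922790707288865 0.4679240888966806 [-0.4496  0.8119  1.1287  1.5532 -0.28    1.3495 -0.2308]
0.46 [ 3.3  0.  -2.2 -0.2  0.5 -0.2]
0.5 [ 6.6  0.  -2.2 -0.2 -1.8 -0.2]
0.54 [ 9.9  0.  -2.  -0.2 -4.1 -0.2]
```

```bash
python3 -m jog '[[3,0,0,0,-2,0,0.9],[6,0,0,0,-4,0,0.9],[6,0,0,0,-4,0,0.9],[6,0,0,0,-4,0,0.9],[6.3,0,4,0,-4,0,0.9],[6.6,0,8,0,-4,0,0.9],[7,0,12,0,-4,0,0.9],[7,0,12,0,-4,0,0.9],[7,0,12,0,-4,0,0.9]]'
python3 - <<'E'
from h import *
o=bot.get_obs();p0=o["tool_pos"];R0=o["orientation"]
print(np.linalg.norm(p0-PV),np.arctan2((p0-PV)@XP,p0[2]-.05),-np.arcsin(R0[:,2]@XP))
E
```

```text
t: 7.1
tool_pos: [0.5327, -0.3167, 0.1115]
orientation: [[0.672, 0.623, -0.4], [0.538, -0.782, -0.314], [-0.508, -0.003, -0.861]]
force: [-4.3, -4.5, 3.4]
opening: 0.0323
0.07017553595387638 0.501163924274618 0.5334235225934524
```

```bash
python3 -m jog '[[0,0,0,0,0,0,0],[0,0,0,0,0,0,0],[0,0,0,0,0,0,0],[0,0,0,0,0,0,0],[0,0,0,0,0,0,0],[0,0,0,0,0,0,0],[0,0,0,0,0,0,0],[0,0,-30,0,0,0,0],[0,0,-60,0,0,0,0],[0,0,-100,0,0,0,0],[0,0,-140,0,0,0,0],[0,0,-160,0,0,0,0]]'
python3 - <<'E'
from h import *
c=cam("wrist");t=cam("top");s=cam("scene")
A=np.zeros((420,800,3),np.uint8);A[:]=0;A[:400,:400]=cv2.resize(t["img"][205:285,340:420],(400,400),interpolation=2);A[:400,400:]=cv2.resize(s["img"][140:230,205:295],(400,400),interpolation=2)
cv2.imwrite("pics/chk1.png",A)
print(bot.get_obs()["joints"])
E
```

```text
t: 8.1
tool_pos: [0.6015, -0.263, 0.2523]
orientation: [[0.673, 0.628, -0.39], [0.543, -0.778, -0.317], [-0.502, 0.002, -0.865]]
force: [0.5, -0.7, -0.1]
opening: 0.0852
[-0.457   0.8157  1.1473  1.253  -0.2243  1.658  -0.2938]
```

View pics/chk1.png

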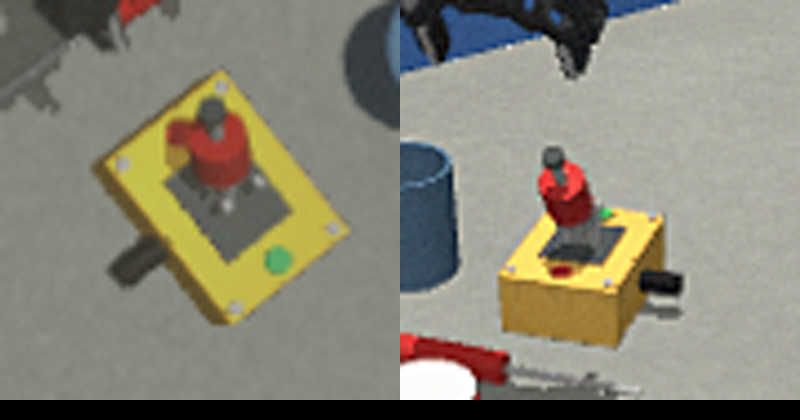

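Run:
```python
from h import *
t=cam("top");s=cam("scene")
X,e=tri(t,(382.2,226.5),s,(239.4,174.5));d=X-PV;print("cap",X,e,np.arctan2(d@XP,d[2]),np.linalg.norm(d))
for a in(.3,.4,.5):print(a,proj(t,[PV+.112*stem(a),PV+.063*stem(a),PV+.077*stem(a)]).round(1).tolist(),proj(s,[PV+.112*stem(a),PV+.063*stem(a),PV+.077*stem(a)]).round(1).tolist())
print(blobs(red(t,(360,210,420,280)),5),blobs(red(s,(230,160,280,196)),5))
```

```text
cap [ 0.5487 -0.3052  0.1479] 0.003688287662317204 0.49953359495379296 0.11156620072297069
0.3 [[387.1, 233.0], [386.0, 238.4], [386.3, 236.9]] [[241.2, 169.0], [243.4, 180.4], [242.8, 177.2]]
0.4 [[384.3, 230.0], [384.5, 236.8], [384.4, 234.9]] [[240.1, 171.5], [242.8, 181.8], [242.0, 178.9]]
0.5 [[381.5, 227.1], [383.0, 235.2], [382.6, 233.0]] [[239.0, 174.3], [242.2, 183.4], [241.3, 180.8]]
[([374, 228, 16, 14, 134], array([382.5373, 234.791 ]))] [([236, 176, 12, 15, 116], array([241.9569, 183.6897]))]
```

```bash
cat >> h.py <<'E'
U=np.array([.893,.449,0]);U/=np.linalg.norm(U);N=np.array([U[1],-U[0],0])
BC=np.array([.5262,.2289,0]);PIN=BC+N*(.075+.016)+[0,0,.125];HIN=BC-N*.075+[0,0,.14]
def bar(th,r=.085): b=.6+th; return PIN+r*(N*np.sin(b)-UP*np.cos(b))
def hand(ph): b=np.arctan2(62,115)+ph; return HIN+np.hypot(.115,.062)*(N*np.cos(b)+UP*np.sin(b))
def Rb(tau): # tau>0: body leans outward from latch face
    z=-UP*np.cos(tau)-N*np.sin(tau); return np.c_[np.cross(U,z),U,z]
E
python3 - <<'E'
from h import *
print(bar(0),hand(0),Rb(.3)); print(np.array(bot.capture("wrist")["hand_eye"]))
print(row(bar(0)-.22*Rb(.3)[:,2]+[0,0,.03],Rb(.3)))
E
```

```text
[0.5886 0.1047 0.0548] [0.5442 0.1932 0.202 ] [[-0.4291  0.8934 -0.1328]
 [ 0.8535  0.4492  0.264 ]
 [ 0.2955  0.     -0.9553]]
[[ 0.0001 -0.9476 -0.3195  0.0821]
 [ 1.      0.0004 -0.001   0.0001]
 [ 0.0011 -0.3195  0.9476 -0.1209]
 [ 0.      0.      0.      1.    ]]
[ 157.5 -230.6 -147.2   -9.4   39.6  -79.4]
```

```bash
python3 -m jog '[[0,0,-60,0,0,0,0],[40,-40,-100,0,5,-10,0],[80,-80,-150,0,10,-20,0],[120,-120,-150,-2,20,-30,0],[157,-160,-150,-4,25,-40,0],[157,-200,-148,-6,35,-50,0],[157,-230,-147,-9,40,-60,0],[157,-230,-147,-9,40,-79,0],[157,-230,-147,-9,40,-79,0],[157,-230,-147,-9,40,-79,0],[157,-230,-147,-9,40,-79,0],[157,-230,-147,-9,40,-79,0]]'
python3 -m jog '[[0,0,0,0,0,0,0],[0,0,0,0,0,0,0]]'
python3 - <<'E'
from h import *
print(bot.get_obs()["joints"])
print(row(bar(0)-.15*Rb(.4)[:,2],Rb(.4)))
c=cam("wrist");cv2.imwrite("pics/w4.png",c["img"]);print(blobs(red(c),60),proj(c,[bar(0),PIN]))
E
```

```text
t: 9.4
tool_pos: [0.617, 0.0468, 0.2951]
orientation: [[-0.274, 0.955, -0.118], [0.934, 0.293, 0.204], [0.229, -0.054, -0.972]]
force: [0.1, -0.9, -0.7]
opening: 0.0851
t: 9.57
tool_pos: [0.6177, 0.0447, 0.2951]
orientation: [[-0.262, 0.958, -0.117], [0.938, 0.281, 0.201], [0.225, -0.057, -0.973]]
force: [0.0, 0.3, 1.1]
opening: 0.0853
[-0.6116  0.4067  0.8291  1.4069 -0.4709  1.6153  0.495 ]
[-14.9   5.4 101.2   0.1   9.6 -10.8]
[([247, 154, 52, 21, 573], array([272.6614, 164.9616])), ([349, 325, 16, 25, 128], array([354.5312, 337.9453])), ([367, 375, 17, 25, 86], array([373.8256, 386.2791]))] [[275.1457 166.594 ]
 [261.1368 108.8061]]
```

View pics/w4.png

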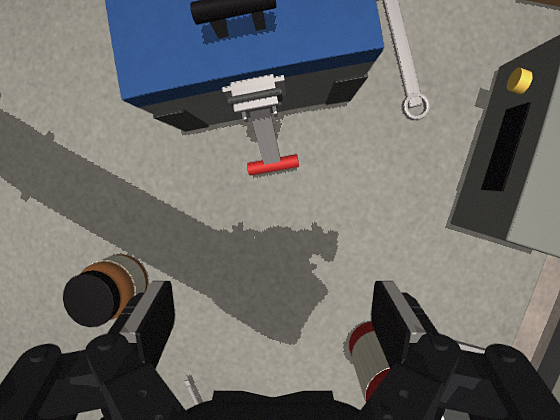

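```bash
python3 -m jog '[[-7,3,20,0,5,-5,0],[-15,5,50,0,10,-11,0],[-15,5,80,0,10,-11,0],[-15,5,101,0,10,-11,0],[-15,5,101,0,10,-11,0],[-15,5,101,0,10,-11,0]]'
python3 - <<'E'
from h import *
print(row(bar(0)-.15*Rb(.4)[:,2],Rb(.4)),row(bar(0)-.003*Rb(.4)[:,2],Rb(.4)))
c=cam("wrist");b=[x for x in blobs(red(c),60)];print(b,proj(c,[bar(0),PIN]))
X=onz(c,[b[0][1]],.057);print(X-bar(0),(X-bar(0))@U)
E
```

```text
t: 10.12
tool_pos: [0.6149, 0.0553, 0.1934]
orientation: [[-0.42, 0.89, -0.179], [0.816, 0.456, 0.354], [0.397, 0.002, -0.918]]
force: [0.3, -0.8, -0.6]
opening: 0.0854
[-2.4 -1.2 -0.6 -0.1 -0.5  0.5] [ -3.6  -1.1 146.4  -0.1  -0.5   0.5]
[([235, 196, 68, 17, 982], array([268.4644, 204.7383]))] [[271.1181 207.1559]
 [271.663  119.3539]]
[[-0.0027  0.0006  0.0022]] [-0.0021]
```

```bash
python3 -m jog '[[-2,-2.5,30,0,0,0,0],[-2.5,-2.5,60,0,0,0,0],[-2.5,-2.5,90,0,0,0,0],[-2.5,-2.5,115,0,0,0,0],[-2.5,-2.5,135,0,0,0,0],[-2.5,-2.5,146,0,0,0,0],[-2.5,-2.5,146,0,0,0,0],[-2.5,-2.5,146,0,0,0,0]]'
python3 - <<'E'
from h import *
print(row(bar(0)-.003*Rb(.4)[:,2],Rb(.4)))
E
```

```text
t: 10.83
tool_pos: [0.5899, 0.1027, 0.0609]
orientation: [[-0.422, 0.89, -0.174], [0.816, 0.456, 0.355], [0.395, 0.008, -0.919]]
force: [-0.2, 0.3, 0.9]
opening: 0.0851
[-0.2 -0.2  3.5  0.2 -0.4  0.6]
```

```bash
python3 -m jog '[[0,0,2,0,0,0,0.8],[0,0,2,0,0,0,0.8],[0,0,2,0,0,0,0.8],[0,0,2,0,0,0,0.8],[0,0,2,0,0,0,0.8],[0,0,2,0,0,0,0.8],[0,0,2,0,0,0,0.8],[0,0,2,0,0,0,0.8]]' 50
python3 - <<'E'
from h import *
R=bot.get_obs()["orientation"]
for k in range(1,13):
    th=k*.8/12;print(np.round(R.T@(bar(th)-bar(0))*1000,1))
E
```

```text
t: 11.5
tool_pos: [0.5879, 0.1016, 0.0594]
orientation: [[-0.42, 0.89, -0.177], [0.816, 0.456, 0.355], [0.397, 0.005, -0.918]]
force: [-4.6, -4.3, 6.8]
opening: 0.0528
[-2.9 -0.  -4.9]
[ -5.4  -0.  -10. ]
[ -7.6  -0.  -15.2]
[ -9.4  -0.  -20.5]
[-10.9  -0.1 -26. ]
[-12.   -0.1 -31.6]
[-12.7  -0.1 -37.2]
[-13.1  -0.  -42.8]
[-13.1  -0.  -48.5]
[-12.7  -0.  -54.2]
[-11.9  -0.  -59.8]
[-10.7   0.  -65.3]
```

```bash
python3 -m jog '[[-2.9,0,-4.9,0,0,0,0.8],[-5.4,0,-10,0,0,0,0.8],[-7.6,0,-15.2,0,0,0,0.8],[-9.4,0,-20.5,0,0,0,0.8],[-10.9,0,-26,0,0,0,0.8],[-12,0,-31.6,0,0,0,0.8],[-12.7,0,-37.2,0,0,0,0.8],[-13.1,0,-42.8,0,0,0,0.8],[-13.1,0,-48.5,0,0,0,0.8],[-12.7,0,-54.2,0,0,0,0.8],[-11.9,0,-59.8,0,0,0,0.8],[-10.7,0,-65.3,0,0,0,0.8]]'
python3 - <<'E'
from h import *
o=bot.get_obs();R=o["orientation"];g=o["tool_pos"]+R[:,2]*.003;d=g-PIN
print("theta",np.arctan2(d@N,-d[2])-.6,np.linalg.norm(d))
for k in range(1,13):
    th=.8+k*.8/12;print(np.round(R.T@(bar(th)-bar(.8))*1000,1))
E
```

```text
t: 12.5
tool_pos: [0.6024, 0.0719, 0.1125]
orientation: [[-0.42, 0.889, -0.181], [0.815, 0.458, 0.355], [0.399, 0.002, -0.917]]
force: [-3.9, 3.0, -4.3]
opening: 0.0526
theta 0.7871460667482547 0.08372334190468858
[ 1.5  0.  -5.5]
[  3.4   0.  -10.8]
[  5.6   0.  -16. ]
[  8.2   0.  -21. ]
[ 11.1   0.1 -25.9]
[ 14.4   0.1 -30.6]
[ 17.9   0.1 -35. ]
[ 21.7   0.1 -39.2]
[ 25.8   0.2 -43.1]
[ 30.1   0.2 -46.7]
[ 34.7   0.2 -50.1]
[ 39.5   0.3 -53.1]
```

```bash
python3 -m jog '[[1.5,0,-5.5,0,0,0,0.8],[3.4,0,-10.8,0,0,0,0.8],[5.6,0,-16,0,0,0,0.8],[8.2,0,-21,0,0,0,0.8],[11.1,0,-25.9,0,0,0,0.8],[14.4,0,-30.6,0,0,0,0.8],[17.9,0,-35,0,0,0,0.8],[21.7,0,-39.2,0,0,0,0.8],[25.8,0,-43.1,0,0,0,0.8],[30.1,0,-46.7,0,0,0,0.8],[34.7,0,-50.1,0,0,0,0.8],[34.7,0,-50.1,0,0,0,0.8]]'
python3 - <<'E'
from h import *
o=bot.get_obs();R=o["orientation"];g=o["tool_pos"]+R[:,2]*.003;d=g-PIN
print("theta",np.arctan2(d@N,-d[2])-.6,np.linalg.norm(d),o["force"])
E
python3 -m jog '[[0,0,0,0,0,0,0],[0,0,0,0,0,0,0],[0,0,0,0,0,0,0],[0,0,0,0,0,0,0],[0,0,0,0,0,0,0],[0,0,0,0,0,0,0],[0,0,-30,0,0,0,0],[0,0,-60,0,0,0,0],[0,0,-100,0,0,0,0],[0,0,-130,0,0,0,0],[0,0,-130,0,0,0,0]]'
python3 - <<'E'
from h import *
print(bot.get_obs()["joints"])
c=cam("wrist");cv2.imwrite("pics/w5.png",c["img"]);print(proj(c,[bar(1.5),PIN,hand(0)]))
b=blobs(red(c),60);print(b)
print(row(hand(0)-.12*Rb(.1)[:,2]+[0,0,.02],Rb(.1)))
E
```

```text
t: 13.5
tool_pos: [0.5976, 0.0815, 0.1735]
orientation: [[-0.421, 0.889, -0.178], [0.816, 0.457, 0.354], [0.396, 0.004, -0.918]]
force: [-6.2, -1.0, -3.9]
opening: 0.052
theta 1.5396000133389172 0.08498078254008595 [-6.2271 -1.0343 -3.8872]
t: 14.42
tool_pos: [0.6242, 0.032, 0.2989]
orientation: [[-0.422, 0.891, -0.165], [0.818, 0.453, 0.354], [0.39, 0.014, -0.921]]
force: [0.3, -1.2, 1.2]
opening: 0.0855
[-0.4395  0.4654  0.7612  1.3469 -0.613   1.724   0.7723]
[[271.5783 205.4463]
 [271.3003 131.0994]
 [272.8262  32.0402]]
[([235, 200, 68, 18, 1104], array([268.0661, 208.3623])), ([310, 370, 18, 20, 114], array([316.9825, 380.4474]))]
[170.8   2.6  23.5   0.6 -17.4   0.4]
```

View pics/w5.png

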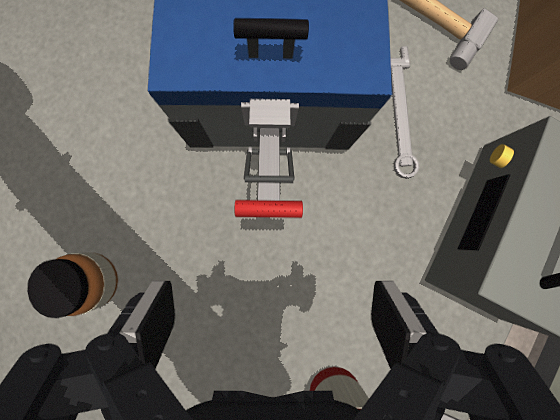

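```bash
python3 -m jog '[[0,0,-30,0,-3,0,0],[40,0,-20,0,-6,0,0],[80,0,0,0,-9,0,0],[120,0,12,0,-14,0,0],[150,1,18,0,-17,0,0],[171,2,23,0.6,-17.4,0.4,0],[171,2,23,0.6,-17.4,0.4,0],[171,2,23,0.6,-17.4,0.4,0],[171,2,23,0.6,-17.4,0.4,0]]'
python3 - <<'E'
from h import *
c=cam("wrist");print(bot.get_obs()["joints"])
H=hand(0);print(proj(c,[H,H-.027*U,H+.027*U]))
p=proj(c,[H])[0].astype(int);m=hsv(c,(0,0,0),(180,255,60),(p[0]-90,max(p[1]-40,0),p[0]+90,p[1]+40));print(blobs(m,100))
R=Rb(.05);print(row(H-.1*R[:,2],R),row(H-.003*R[:,2],R))
E
```

```text
t: 15.22
tool_pos: [0.547, 0.1837, 0.3382]
orientation: [[-0.449, 0.892, -0.053], [0.887, 0.452, 0.089], [0.103, -0.007, -0.995]]
force: [-0.6, -0.0, -0.1]
opening: 0.0852
[-0.9548  0.1818  0.751   1.5087 -0.2218  1.5337  0.2689]
[[276.096  212.9847]
 [241.1833 212.8389]
 [311.0279 213.1305]]
[([238, 195, 72, 24, 1285], array([272.7416, 208.5875]))]
[ 2.   2.1 36.8 -0.4 -3.   0. ] [ -3.1   2.8 133.7  -0.4  -3.    0. ]
```

Run:
```python
from h import *
c=cam("wrist");m=hsv(c,(0,0,0),(180,255,60),(200,180,330,240))
print([(r,int((m[r]>0).sum())) for r in range(190,225)])
H=hand(0);print(proj(c,[H,H+UP*.007,H-UP*.007,H+N*.007,H-N*.007])[:,1])
```

```text
[(190, 0), (191, 0), (192, 0), (193, 0), (194, 6), (195, 20), (196, 20), (197, 21), (198, 22), (199, 22), (200, 66), (201, 71), (202, 71), (203, 71), (204, 71), (205, 71), (206, 71), (207, 71), (208, 70), (209, 64), (210, 48), (211, 52), (212, 69), (213, 71), (214, 71), (215, 71), (216, 71), (217, 39), (218, 0), (219, 0), (220, 0), (221, 0), (222, 0), (223, 0), (224, 0)]
[211.4998 213.5104 209.5878 220.3018 202.5979]
```

```bash
python3 -m jog '[[1,1.3,30,0,-3,0,0],[1,1.3,60,0,-3,0,0],[0,1.3,90,0,-3,0,0],[-0.5,1.3,115,0,-3,0,0],[-1,1.3,130,0,-3,0,0],[-1,1.3,133,0,-3,0,0],[-1,1.3,133,0,-3,0,0],[-1,1.3,133,0,-3,0,0]]'
python3 -m jog '[[0,0,0,0,0,0,0.8],[0,0,0,0,0,0,0.8],[0,0,0,0,0,0,0.8],[0,0,0,0,0,0,0.8],[0,0,0,0,0,0,0.8],[0,0,0,0,0,0,0.8],[0,0,0,0,0,0,0.8],[0,0,0,0,0,0,0.8]]' 60
python3 - <<'E'
from h import *
o=bot.get_obs();R=o["orientation"];g=o["tool_pos"]+R[:,2]*.003;d=g-HIN
print(d@N,d[2],g-hand(0))
for k in range(1,25):
    ph=k*1.54/24;t=.05-k*.55/24
    print(k,row(hand(ph)-.003*Rb(t)[:,2],Rb(t),hand(0)-.003*Rb(.05)[:,2],Rb(.05)))
E
```

```text
t: 15.98
tool_pos: [0.5429, 0.195, 0.2075]
orientation: [[-0.45, 0.893, -0.027], [0.892, 0.451, 0.043], [0.051, -0.005, -0.999]]
force: [-0.1, 0.5, 0.2]
opening: 0.0855
t: 16.65
tool_pos: [0.5414, 0.1954, 0.2083]
orientation: [[-0.451, 0.892, -0.03], [0.891, 0.452, 0.043], [0.052, -0.007, -0.999]]
force: [-4.0, -2.0, 7.9]
opening: 0.052
0.11166404751717687 0.06534422314164304 [-0.0028  0.0023  0.0033]
1 [ 4.6  0.  -7.  -0.  -1.3  0. ]
2 [  9.7   0.  -13.7  -0.   -2.6   0. ]
3 [ 15.2   0.  -20.1  -0.   -3.9   0. ]
4 [ 21.1   0.  -26.1  -0.   -5.3   0. ]
5 [ 27.4  -0.  -31.8   0.   -6.6  -0. ]
6 [ 34.    0.  -37.   -0.   -7.9   0. ]
7 [ 40.9   0.  -41.8   0.   -9.2   0. ]
8 [ 48.2   0.  -46.1  -0.  -10.5   0. ]
9 [ 55.7   0.  -50.    0.  -11.8   0. ]
10 [ 63.4   0.  -53.4   0.  -13.1   0. ]
11 [ 71.3   0.  -56.2  -0.  -14.4   0. ]
12 [ 79.4   0.  -58.6  -0.  -15.8  -0. ]
13 [ 87.7  -0.  -60.4  -0.  -17.1   0. ]
14 [ 96.    0.  -61.8  -0.  -18.4   0. ]
15 [104.4   0.  -62.5  -0.  -19.7   0. ]
16 [112.9   0.  -62.8   0.  -21.    0. ]
17 [121.3   0.  -62.5   0.  -22.3   0. ]
18 [129.7   0.  -61.6   0.  -23.6   0. ]
19 [138.1   0.  -60.3  -0.  -24.9   0. ]
20 [146.3   0.  -58.4  -0.  -26.3   0. ]
21 [154.4   0.  -56.    0.  -27.6   0. ]
22 [162.3   0.  -53.   -0.  -28.9   0. ]
23 [170.    0.  -49.6   0.  -30.2   0. ]
24 [177.5   0.  -45.7   0.  -31.5   0. ]
```

```bash
python3 -m jog '[[4.6,0,-7,0,-1.3,0,0.8],[9.7,0,-13.7,0,-2.6,0,0.8],[15.2,0,-20.1,0,-3.9,0,0.8],[21.1,0,-26.1,0,-5.3,0,0.8],[27.4,0,-31.8,0,-6.6,0,0.8],[34,0,-37,0,-7.9,0,0.8],[40.9,0,-41.8,0,-9.2,0,0.8],[48.2,0,-46.1,0,-10.5,0,0.8],[55.7,0,-50,0,-11.8,0,0.8],[63.4,0,-53.4,0,-13.1,0,0.8],[71.3,0,-56.2,0,-14.4,0,0.8],[79.4,0,-58.6,0,-15.8,0,0.8]]'
python3 - <<'E'
from h import *
o=bot.get_obs();R=o["orientation"];g=o["tool_pos"]+R[:,2]*.003;d=g-HIN
print("phi",np.arctan2(d[2],d@N)-np.arctan2(62,115),np.hypot(d@N,d[2]),o["joints"])
P=lambda k:(hand(k*1.54/24)-.003*Rb(.05-k*.55/24)[:,2],Rb(.05-k*.55/24))
for k in range(13,25): print(k,row(*P(k),*P(12)))
E
```

```text
t: 17.65
tool_pos: [0.5081, 0.2623, 0.268]
orientation: [[-0.441, 0.892, 0.096], [0.869, 0.451, -0.205], [-0.227, -0.007, -0.974]]
force: [5.5, -1.9, -12.8]
opening: 0.0525
phi 0.7835041758063822 0.13061816802631268 [-1.2434  0.1904  0.6744  1.6452  0.1102  1.3798 -0.1299]
13 [ 7.4 -0.  -4.  -0.  -1.3  0. ]
14 [15.1  0.  -7.5 -0.  -2.6  0. ]
15 [ 23.   -0.  -10.6  -0.   -3.9   0. ]
16 [ 31.   -0.  -13.1   0.   -5.3   0. ]
17 [ 39.2  -0.  -15.1   0.   -6.6   0. ]
18 [ 47.6  -0.  -16.6   0.   -7.9   0. ]
19 [ 56.   -0.  -17.5  -0.   -9.2   0. ]
20 [ 64.4   0.  -17.9  -0.  -10.5   0. ]
21 [ 72.8  -0.  -17.8   0.  -11.8   0. ]
22 [ 81.3  -0.  -17.1  -0.  -13.1   0. ]
23 [ 89.6  -0.  -15.9   0.  -14.4   0. ]
24 [ 97.9  -0.  -14.2   0.  -15.8   0. ]
```

```bash
python3 -m jog '[[7.4,0,-4,0,-1.3,0,0.8],[15.1,0,-7.5,0,-2.6,0,0.8],[23,0,-10.6,0,-3.9,0,0.8],[31,0,-13.1,0,-5.3,0,0.8],[39.2,0,-15.1,0,-6.6,0,0.8],[47.6,0,-16.6,0,-7.9,0,0.8],[56,0,-17.5,0,-9.2,0,0.8],[64.4,0,-17.9,0,-10.5,0,0.8],[72.8,0,-17.8,0,-11.8,0,0.8],[81.3,0,-17.1,0,-13.1,0,0.8],[89.6,0,-15.9,0,-14.4,0,0.8],[97.9,0,-14.2,0,-15.8,0,0.8]]'
python3 -m jog '[[0,0,0,0,0,0,0.8],[0,0,0,0,0,0,0.8],[0,0,0,0,0,0,0.8]]'
python3 - <<'E'
from h import *
o=bot.get_obs();R=o["orientation"];g=o["tool_pos"]+R[:,2]*.003;d=g-HIN
print("phi",np.arctan2(d[2],d@N)-np.arctan2(62,115),np.hypot(d@N,d[2]),o["joints"],-np.arcsin(R[:,2]@N))
E
```

```text
t: 18.65
tool_pos: [0.4652, 0.3492, 0.2626]
orientation: [[-0.395, 0.893, 0.214], [0.78, 0.449, -0.435], [-0.485, -0.004, -0.875]]
force: [4.4, -5.5, 1.8]
opening: 0.052
t: 18.9
tool_pos: [0.4637, 0.3522, 0.2612]
orientation: [[-0.398, 0.892, 0.213], [0.783, 0.452, -0.428], [-0.478, -0.004, -0.878]]
force: [4.0, 1.3, -5.4]
opening: 0.0517
phi 1.556842965040012 0.13368112786002181 [-1.4311  0.3365  0.6106  1.5635  0.2731  1.4901 -0.4081] -0.4986502119147781
```

```bash
python3 -m jog '[[0,0,0,0,0,0,0],[0,0,0,0,0,0,0],[0,0,0,0,0,0,0],[0,0,0,0,0,0,0],[0,0,0,0,0,0,0],[0,0,0,0,0,0,0],[0,0,-25,0,0,0,0],[0,0,-55,0,0,0,0],[0,0,-85,0,0,0,0],[0,0,-115,0,0,0,0],[0,0,-115,0,0,0,0]]'
python3 -m jog '[[0,0,0,0,0,0,0],[0,0,0,0,0,0,0],[0,0,0,0,0,0,0],[0,0,0,0,0,0,0]]'
python3 - <<'E'
from h import *
s=cam("scene");t=cam("top");A=np.vstack([s["img"],t["img"]]);cv2.imwrite("pics/end.png",cv2.resize(A,(400,600),interpolation=cv2.INTER_AREA))
A=np.hstack([s["img"][130:400,140:450],t["img"][130:400,130:450]]);cv2.imwrite("pics/end.png",cv2.resize(A,(800,343)))
print(blobs(red(t,(222,195,245,235))),blobs(red(t,(360,210,420,280)),5),blobs(red(s,(230,160,280,196)),5),proj(t,[bar(1.54),hand(1.55)]))
E
```

```text
t: 19.82
tool_pos: [0.4379, 0.4057, 0.3669]
orientation: [[-0.402, 0.89, 0.218], [0.783, 0.457, -0.423], [-0.475, 0.001, -0.88]]
force: [-0.4, 0.2, -0.1]
opening: 0.0855
t: 20.15
tool_pos: [0.4386, 0.4006, 0.3612]
orientation: [[-0.399, 0.892, 0.211], [0.781, 0.451, -0.432], [-0.481, -0.008, -0.877]]
force: [-0.5, -0.6, -0.6]
opening: 0.0851
[([234, 195, 11, 18, 83], array([239.4337, 203.2169]))] [([374, 228, 16, 14, 132], array([382.5909, 234.7424]))] [([236, 176, 12, 15, 117], array([241.9402, 183.7436]))] [[237.1521 203.1082]
 [122.9621 249.7076]]
```

View pics/end.png

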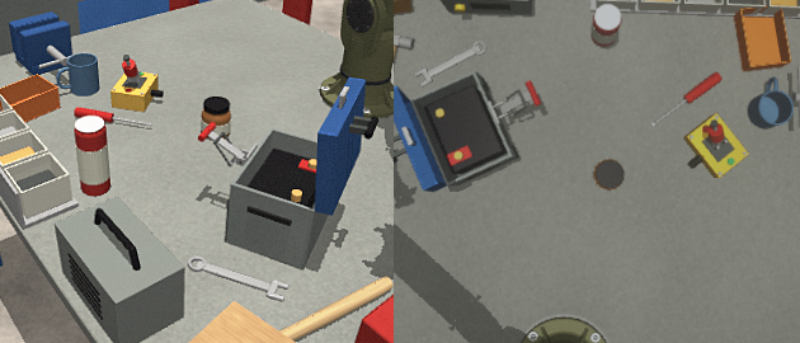

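```bash
python3 -c "
from bench import bot
print(bot.get_obs()['qvel'].round(3));bot.job_done()"
```

```text
[-0.001 -0.002 -0.001 -0.005  0.    -0.001  0.   ]
the job is handed in; nothing more can be done
```

I carried out the three steps in order and handed the job in at about 20 s of the 67 s allowed. No verdict was reported.

- **Isolator:** I lifted the collar about 11 mm, swung the toggle over to the red dot and let the collar drop. Triangulating the cap gave a lean of about 0.50 rad towards red, so the toggle is near 1.0. The collar's position in the pictures matches fully down.
- **Latch:** I raised the lever to about 1.54 rad by the arm's own pose. The wrist picture showed the hook off the catch and leaning on the lever, with the lid still shut. The last top view puts the grip bar about 2 px from where 1.54 rad would put it, so the lever may have settled slightly off that angle.
- **Lid:** I swung it to about 1.55 rad by the arm's own pose. The last pictures show it standing upright after release.
- **Other checks:** The wrench, screwdriver, mug, jar and spray can look unmoved. I judged that by eye and did not measure their shifts. Only part of the hammer was in the last pictures. At hand-in the gripper was open and clear, the arm was still, and the last force reading was about zero (under 1 N).

No check failed. The small disagreements were position offsets of 2–4 mm between the top and wrist views, and an initial toggle lean of about 0.45 rad, against the 0.5 rad given.

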